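# Button a slide box shut and hold its hold-down bar raised

## Task

The blue slide box sits in its white carrier, and the label on its lid has to be scanned. First turn the orange turn button squarely across the end of the box so that its lid stays shut; then pull the red latch tab sideways against its spring, lift the hold-down bar off its ball, and finish while still gripping it and holding it still with its free end raised at least 6 cm, leaving the box and the things around undisturbed.

Things in the scene. Friction and masses are not known exactly. Their poses are not given: they have to be found in the camera images.
- carrier: White carrier tray, fixed on the worktop, 265 x 175 x 10 mm. Origin at worktop height under the hold-down bar's centre line; the tray spans -130 to +135 mm in its x, -60 to +115 mm in its y. x runs along the bar, away from the robot; y points to the side with button and latch tab; z up.
- bar_hinge (a point): Centre of the hold-down bar's hinge, at carrier x +110, y 0, 55 mm up; the hinge axis is the carrier's y. The aluminium bar runs from here 200 mm along carrier -x to its coupler; it is 22 mm wide, 10 mm thick, mid-plane 55 mm up when down.
- ball (a point): Steel ball, 26 mm across, fixed on a neck at carrier x -90, y 0; this point is its top, 57 mm up. While the bar is down the ball is inside the bar's coupler block, 38 x 38 mm, top 68 mm up.
- holdbar (a joint): Angle of the bar, rad: 0 down on the ball, grows as the free end rises (turning about carrier +y), limit 1.1. The coupler is 200 mm from the hinge, so 0.30 rad lifts it about 60 mm. Bar and latch weigh 0.26 kg together and fall back when let go.
- turnbutton (a joint): Orange turn button, turning about the vertical, counter-clockwise from above as the value grows, 0 to 1.40 rad. At 1.40 (its stop) the wing points along carrier -y, squarely across the box's end; at 0 it is 80 degrees short of that, roughly along carrier -x. Starts at 0 to 0.45. Friction (0.04 N m) holds it where it is left.
- button_pivot (a point): Point on the turn button's axis at carrier x +20, y +85, 61 mm up; axes as the carrier's. The wing (16 mm wide, 45 to 51 mm up) reaches 53 mm from the axis. On it, along the wing, stands a finger grip 10 mm thick and 36 mm long (15 mm behind the axis to 21 mm in front), from 51 to 72 mm up.
- latch (a joint): Spring latch of the coupler: travel in m along carrier +y, away from the bar. 0: pin under the ball, bar locked; 0.014: fully drawn. The bar is free beyond 0.008. The spring pulls it back with about 3 N at 0 and 7 N fully drawn.
- latch_tab (a point): Grip centre of the latch's red upright tab, 26 mm along x, 14 mm along y, 55 mm from the bar's centre line when latched, 29 mm clear of the coupler block (rod and guide in that gap lie below 41 mm). Bar down: tab top 83 mm up, this point 65 mm. It moves with latch and bar, its axes are the bar's (the carrier's when down). The bar can be lifted by the tab.
- slide_box: Blue slide box with a lid, 40 x 90 x 32 mm, loose in the carrier's cradle, long side along carrier y, centred at carrier x +20, y 0 mm, on the tray (underside 10 mm up, lid 42 mm up). Origin at the centre of its underside.
- sample_cup: Bystander: cup with a yellow screw lid, 66 mm across, 68 mm tall. Origin at the centre of its underside.
- timer: Bystander: white bench timer, 60 x 68 x 24 mm. Origin at the centre of its underside.
- oil_bottle: Bystander: small brown dropper bottle with a black cap, 25 mm across, 62 mm tall. Origin at the centre of its underside.
- coverslip_box: Bystander: white carton, 42 x 60 x 30 mm. Origin at the centre of its underside.

How it is judged:
By the outcome, as a careful person would: the job done as asked, in the order asked, and still so for the second after the job is handed in, while the arm keeps its last pose, push and grip.
It also fails if it takes over 48 s, if anything falls off the work surface, if the arm or the gripper's body presses on something with over 40 N, if the wrist force passes 120 N, or if a joint passes its speed limit or range.

## Robot

A 6-joint arm with a two-finger parallel gripper is mounted at the origin on a cart in front of the work surface, level with it; the furniture and walls round the work are solid. World frame = base frame: x ahead of the robot, y to its left, z up, the work surface at z = 0. Lengths are in m, angles in degrees, forces in N, time in s.
With the tool pointing down it reaches from about 0.3 to 0.75 m from the base axis. Payload 8.5 kg.
Tool frame: the origin (TCP) lies on the centre line of the jaws, within the pads' length; the fingertips stand 25 mm ahead of it and the grasp point (between the pads) lies 6 mm ahead of it; z points along the fingers, y is the line along which they close (so a half turn about z gives the same grasp; the last joint's range is limited). The gripper opens to 85 mm and grips with 20 to 120 N. Pads are 22 mm wide; open, the fingers measure 114 mm over their backs; the gripper's body (76 mm by 85 mm) begins 54 mm behind the grasp point. The pads swing forward as they close: fully open they stand 13 mm farther back than shut.
Start: joints at [-86.935, 21.807, 74.336, -0, 83.858, -12.336], TCP at [0.146, -0.53, 0.256] pointing down, gripper open.
Joint ranges: [-178.18, 178.18], [-50.72, 133.34], [12.68, 142.11], [-81.47, 261.47], [9.98, 163.14], [-165.26, 165.26]. Speed limits (degrees/s): [136.94, 136.94, 180, 180, 180, 180].

## Interface

Orientations are given as a 3x3 rotation matrix whose columns are the frame's x, y, z axes.
In Python, from rig import telemetry, optics, env gives the robot as it stands.
- The arm moves only by the tool send_rows, never from a script. Its argument "deltas" is a list that holds one entry, the list of rows, each a list of 7 numbers: the shift along the tool's x, y, z in m, then the turn, a rotation vector about the tool's x, y, z in rad, then the opening, from -1 (shut) to 1 (fully open), so that 0 is half open. In form: [[[x, y, z, ax, ay, az, grip], ...]]. A call has 1 to 12 rows; each row shifts and turns the commanded pose from where the row before left it, along the tool's axes as they then stand; what a row does not reach is not made up. A row lasts 1/8 s, in which the tool goes at most 62.5 mm and 10.7 degrees, less where a joint would pass 70% of its speed; a pose out of reach is approached as far as the arm can. A call is refused whole if a number of a shift passes 0.0625 or a number of a turn 0.188, either way. A call with a gripper value outside its range is refused whole. The fingers move at their own pace and stop on an object; "squeeze" is the grip in N (left out, the last holds). Time passes only in rows, so rows that do not move let the fingers close. It gives the time, the measured TCP pose, the force, the opening and the grip force at its end, in the units of the state.
- telemetry.observe(): the state, without advancing time (a new reading comes with each control period).
- optics.get_image(name): name is "side" or "top" or "wrist"; returns a dict with "image" (480x640x3 uint8, red, green, blue), "range_z" (480x640 float32, m along the optical axis (not along the pixel's ray), 0 where there is no reading), "K" (3x3 intrinsics, pixels), "rvec" (rotation vector, rad) and "tvec" (3), from world to camera coordinates, as OpenCV has them; the wrist camera has in their place "hand_eye" (4x4, takes a point from camera to tool coordinates, whose origin is the TCP and whose axes are the flange's). Camera axes: x right, y down, z forward; pixel columns grow to the right and rows downward; lengths in m; the calibration is good to about 2 mm. The wrist camera is an equidistant fisheye: a pixel r from the principal point sees the ray r / f radians off the axis. A picture is of the moment at which its call begins: read the wrist's pose just before it.
- env.close_job(): hands the job in; it is judged then, once.
The state is a dict: "time_s": time; "q": joint angles; "qvel": joint speeds; "joint_efforts": joint torques, N m; "position": TCP position; "tool_rot": TCP orientation; "ft_force": force on the tool from outside, world axes, zero at the start; "wrist_torque": the same for the moment, N m; "grip_width": finger opening in m; "gripper_force": force on a finger pad.
Only numpy, scipy, OpenCV 4.12 (cv2) and the standard library are available. Lean on these libraries where they do the work, as an engineer would, in place of code of your own. Each camera call takes 0.05 s, during which the arm holds its last target. There are 200 camera calls.

## Working session

There is one attempt and no reset: what is moved stays moved. The work goes in short steps, Python scripts to look and compute and a tool call to move; the robot and the scene stay as the last step left them, time stands still between calls to the robot, and variables do not carry over. Pictures are saved under pics/ and viewed, at most 10 in all, crops included, and the job is handed in when it is done.

Besides the shell and the picture viewer there is one more tool, called after "Request:" as name([rows], argument=value, ...), one row to a line, values as JSON. send_rows: Moves the arm, as the interface text tells. Its arguments: {"type":"object","properties":{"deltas":{"type":"array"},"squeeze":{"type":"number"}},"required":["deltas"]}

```bash
mkdir -p pics; cat > h.py <<'E'
import numpy as np, cv2, json
from rig import telemetry, optics, env
def cam(n):
    d=optics.get_image(n); 
    R=cv2.Rodrigues(np.array(d["rvec"],float))[0] if "rvec" in d else None
    return d,R
def cloud(d,R):
    z=d["range_z"]; K=d["K"]; v,u=np.mgrid[:480,:640]
    p=np.stack([(u-K[0,2])/K[0,0]*z,(v-K[1,2])/K[1,1]*z,z],-1)
    return (p-np.ravel(d["tvec"]))@R
E
python3 - <<'E'
from h import *
for n in ("top","side"):
    d,R=cam(n); cv2.imwrite(f"pics/{n}0.png",d["image"][...,::-1]); np.savez(f"{n}0.npz",P=cloud(d,R),im=d["image"],z=d["range_z"])
    print(n,d["K"].tolist(),(-R.T@np.ravel(d["tvec"])).round(3))
s=telemetry.observe();print(s)
E
```

```text
top [[493.2340028376029, 0.0, 318.4804556242894], [0.0, 493.2340028376029, 238.30922539251722], [0.0, 0.0, 1.0]] [0.401 0.036 1.175]
side [[530.0502665097665, 0.0, 316.11593480845073], [0.0, 530.0502665097665, 241.26401650390994], [0.0, 0.0, 1.0]] [0.506 0.63  0.88 ]
{'time_s': 0.1, 'q': array([-8.69346213e+01,  2.18382677e+01,  7.43780686e+01,  1.23932345e-03,
        8.38585916e+01, -1.23361508e+01]), 'qvel': array([ 0.0403104 , -0.0849297 , -0.22249353, -0.09058957,  0.05871343,
       -0.0274342 ]), 'joint_efforts': array([ 2.19651069e-03, -4.49223518e+01, -2.31658655e+01, -2.95013115e-04,
        3.63778177e-03, -1.86833137e-05]), 'position': array([ 0.14605718, -0.53002276,  0.25577662]), 'tool_rot': array([[ 9.64088940e-01,  2.65579579e-01, -4.84565464e-05],
       [ 2.65579414e-01, -9.64088101e-01,  1.30701794e-03],
       [ 3.00400893e-04, -1.27295060e-03, -9.99999145e-01]]), 'ft_force': array([-0.08175923,  0.44943063, -0.1608307 ]), 'wrist_torque': array([ 0.03801533,  0.03554679, -0.00484666]), 'gripper_force': 0.0, 'grip_width': 0.08519654776782314}
```

View pics/top0.png

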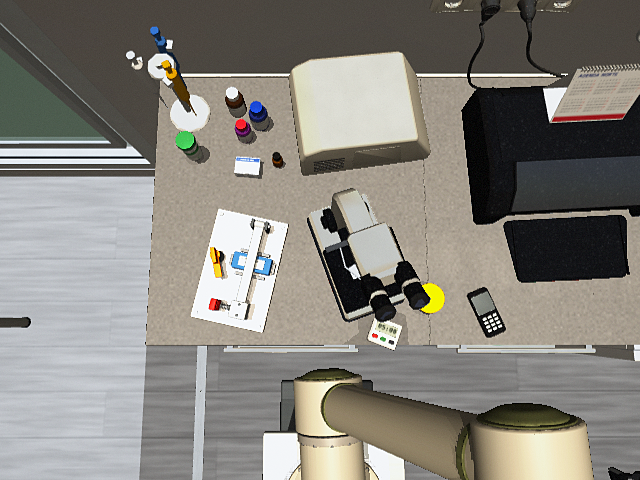

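View pics/side0.png

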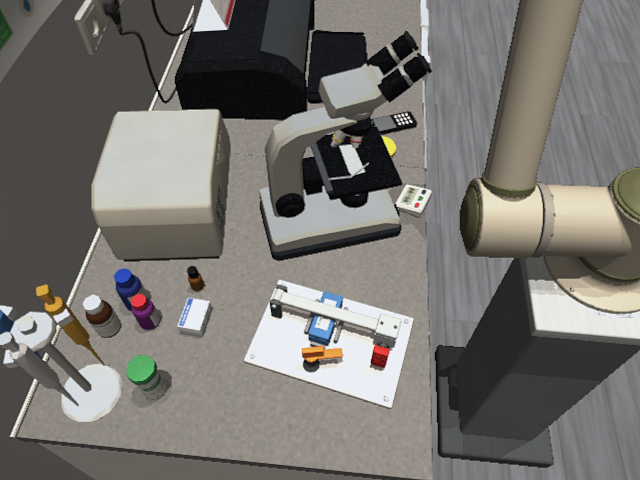

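The top view shows the carrier at pixels (190–290, 208–333), with the hinge near (260,225), the coupler at (238,310), the red tab at (214,305) and the orange button at (216,263). The microscope stands to its right.

```bash
python3 - <<'E'
from h import *
for n in ("top","side"):
    D=np.load(n+"0.npz"); P,im=D["P"],D["im"].astype(int)
    hsv=cv2.cvtColor(D["im"],cv2.COLOR_RGB2HSV).astype(int); h,s,v=np.moveaxis(hsv,-1,0)
    reg=(P[...,0]>.25)&(P[...,0]<.62)&(P[...,1]>.1)&(P[...,1]<.42)&(D["z"]>0)
    # tray white at z ~.01
    m=reg&(s<30)&(v>200)&(abs(P[...,2]-.01)<.006)
    m=cv2.morphologyEx(m.astype(np.uint8),cv2.MORPH_OPEN,np.ones((3,3)))
    r=cv2.minAreaRect(P[m>0][:,:2].astype(np.float32)*1000); print(n,"tray",r,cv2.boxPoints(r).round(0).tolist(),np.median(P[m>0][:,2]))
    for nm,mm in dict(red=((h<4)|(h>176))&(s>150)&(v>80),orange=(h>8)&(h<22)&(s>180)&(v>120),blue=(h>95)&(h<115)&(s>120)).items():
        q=P[reg&mm&(P[...,2]>.02)]
        if len(q)<5: print(nm,len(q));continue
        zt=np.percentile(q[:,2],95); t=q[q[:,2]>zt-.006]
        rr=cv2.minAreaRect(t[:,:2].astype(np.float32)*1000)
        print(nm,len(q),q.mean(0).round(3),"top",zt.round(3),rr)
    c=D["im"][200:340,180:300] if n=="top" else D["im"][270:410,235:425]
    cv2.imwrite(f"pics/{n}crop.png",cv2.resize(c,None,fx=4.2,fy=4.2,interpolation=cv2.INTER_CUBIC)[...,::-1])
    # obstacles: highest around
E
```

```text
top tray ((514.9446411132812, 222.16220092773438), (174.31690979003906, 252.333251953125), 77.35049438476562) [[373.0, 165.0], [619.0, 109.0], [657.0, 280.0], [411.0, 335.0]] 0.010284771860555255
red 98 [0.438 0.265 0.077] top 0.086 ((436.56060791015625, 267.3372802734375), (12.622623443603516, 24.16942596435547), 80.310302734375)
orange 54 [0.537 0.266 0.057] top 0.072 ((546.5540771484375, 271.9299011230469), (34.95937728881836, 9.052656173706055), 8.567322731018066)
blue 309 [0.531 0.187 0.041] top 0.045 ((561.5172119140625, 182.69815063476562), (89.17498779296875, 97.62897491455078), 76.95958709716797)
side tray ((513.7286987304688, 221.3080291748047), (175.86001586914062, 251.05307006835938), 77.28843688964844) [[372.0, 163.0], [617.0, 108.0], [656.0, 279.0], [411.0, 335.0]] 0.00963067797183463
red 279 [0.437 0.27  0.068] top 0.084 ((436.34326171875, 267.4349060058594), (13.60351848602295, 24.282665252685547), 78.74666595458984)
orange 159 [0.532 0.27  0.058] top 0.073 ((545.9276123046875, 272.0928039550781), (33.26430130004883, 9.783905982971191), 10.754021644592285)
blue 517 [0.533 0.204 0.038] top 0.043 ((531.703857421875, 190.06956481933594), (90.03477478027344, 38.27705001831055), 77.86591339111328)
```

View pics/topcrop.png

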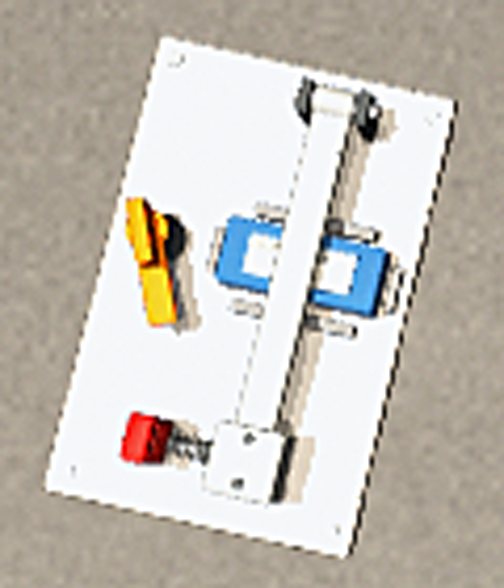

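```bash
python3 - <<'E'
from h import *
P=np.concatenate([np.load(n+"0.npz")["P"][np.load(n+"0.npz")["z"]>0] for n in("top","side")])
P=P[(P[:,2]<.9)]
# max height grid 5cm, x .25...75, y -.65...45
print("y:",np.arange(.4,-.7,-.05).round(2))
for x in np.arange(.75,.1,-.05):
    print(round(x,2),[int(100*max([0,*P[(abs(P[:,0]-x)<.025)&(abs(P[:,1]-y)<.025),2]])) for y in np.arange(.4,-.7,-.05)])
a,b=np.array([.146,-.53]),np.array([.55,.273]); t=((P[:,:2]-a)@(b-a))/((b-a)@(b-a))
d=np.abs(np.cross(P[:,:2]-a,(b-a)/np.linalg.norm(b-a)))
for k in np.arange(0,1,.1):
    m=(t>=k)&(t<k+.1)&(d<.10); print(k.round(1),P[m,2].max() if m.any() else 0)
# refine psi from tray & bar
print(np.degrees(.215))
E
```

```text
y: [ 0.4   0.35  0.3   0.25  0.2   0.15  0.1   0.05  0.   -0.05 -0.1  -0.15
 -0.2  -0.25 -0.3  -0.35 -0.4  -0.45 -0.5  -0.55 -0.6  -0.65]
0.75 [0, 0, 0, 3, 3, 6, 14, 19, 19, 19, 18, 17, 0, 0, 13, 17, 17, 17, 17, 17, 17, 17]
0.7 [0, 0, 0, 0, 0, 0, 0, 0, 2, 6, 6, 0, 0, 0, 0, 16, 16, 17, 16, 16, 16, 16]
0.65 [0, 0, 1, 1, 6, 6, 1, 12, 27, 27, 7, 0, 0, 0, 0, 15, 15, 15, 15, 14, 14, 13]
0.6 [0, 0, 1, 1, 6, 6, 1, 12, 28, 28, 17, 0, 0, 0, 0, 0, 3, 3, 3, 3, 3, 3]
0.55 [0, 0, 7, 7, 6, 6, 1, 16, 33, 34, 34, 17, 0, 0, 0, 0, 3, 3, 3, 3, 3, 3]
0.5 [0, 0, 5, 5, 6, 4, 0, 0, 33, 35, 37, 36, 7, 6, 0, 0, 3, 3, 3, 4, 4, 3]
0.45 [0, 1, 8, 8, 7, 1, 0, 0, 17, 39, 40, 40, 7, 7, 1, 1, 1, 0, 0, 0, 0, 0]
0.4 [0, 1, 5, 8, 7, 1, 0, 0, 17, 40, 39, 38, 7, 7, 0, 1, 1, 0, 0, 0, 0, 0]
0.35 [0, 0, 0, 0, 0, 0, 0, 0, 0, 0, 2, 2, 0, 0, 0, 1, 1, 0, 0, 0, 0, 0]
0.3 [0, 0, 0, 0, 0, 0, 16, 20, 28, 42, 55, 68, 68, 66, 0, 0, 0, 0, 0, 0, 0, 0]
0.25 [0, 0, 0, 0, 0, 0, 16, 22, 34, 46, 59, 68, 68, 67, 0, 0, 0, 0, 0, 0, 0, 0]
0.2 [0, 0, 0, 0, 0, 0, 16, 21, 33, 45, 57, 58, 0, 0, 0, 0, 0, 0, 0, 0, 0, 0]
0.15 [0, 0, 0, 0, 0, 0, 15, 19, 20, 18, 0, 0, 0, 0, 0, 0, 0, 30, 31, 0, 0, 0]
0.0 0.31635940058015555
0.1 -0.8811912947026962
0.2 0.004532993557695199
0.3 0.6875590454521847
0.4 0.6881159332225256
0.5 0.4824678176514548
0.6 0.3977889280814973
0.7 0.17323484842508305
0.8 0.07352569266643101
0.9 0.08751564661745084
12.3185925953127<stdin>:9: DeprecationWarning: Arrays of 2-dimensional vectors are deprecated. Use arrays of 3-dimensional vectors instead. (deprecated in NumPy 2.0)
```

Request:
send_rows([
  [[0.02,-0.022,-0.05,0,0,0,1],[0.03,-0.033,-0.05,0,0,0.05,1],[0.03,-0.033,-0.05,0,0,0.05,1],[0.03,-0.033,-0.05,0,0,0,1],[0.03,-0.033,-0.04,0,0,0,1],[0.03,-0.033,0,0,0,0,1]],
], squeeze=30)

```text
time_s: 0.85
position: [0.27, -0.3192, 0.4886]
tool_rot: [[0.986, 0.168, 0.002], [0.168, -0.986, -0.005], [0.001, 0.005, -1.0]]
ft_force: [0.8, 0.4, -1.1]
grip_width: 0.0853
gripper_force: 0.0
```

Request:
send_rows([
  [[0.031,-0.045,0,0,0,0,-0.3],[0.031,-0.045,0,0,0,0,-0.3],[0.031,-0.045,0,0,0,0,-0.3],[0.031,-0.045,0,0,0,0,-0.3],[0.031,-0.045,0,0,0,0,-0.3],[0.031,-0.045,0,0,0,0,-0.3],[0.031,-0.045,0,0,0,0,-0.3],[0.031,-0.045,0,0,0,0,-0.3],[0.031,-0.045,0.02,0,0,0,-0.3],[0.031,-0.045,0.05,0,0,0,-0.3],[0.031,-0.045,0.05,0,0,0,-0.3],[0.031,-0.045,0.04,0,0,0,-0.3]],
])

```text
time_s: 2.35
position: [0.5366, 0.2566, 0.3431]
tool_rot: [[0.986, 0.168, -0.001], [0.168, -0.986, -0.0], [-0.001, 0.0, -1.0]]
ft_force: [0.9, -0.1, 0.9]
grip_width: 0.0299
gripper_force: 0.0
```

Request:
send_rows([
  [[0,0,0.06,0,0,0,-0.3],[0,0,0.06,0,0,0,-0.3],[0,0,0.04,0,0,0,-0.3],[0,0,0,0,0,0,-0.3],[0,0,0,0,0,0,-0.3]],
])

```text
time_s: 2.98
position: [0.5373, 0.2554, 0.1868]
tool_rot: [[0.986, 0.168, 0.003], [0.168, -0.986, 0.001], [0.003, -0.0, -1.0]]
ft_force: [0.0, 0.4, 1.0]
grip_width: 0.0301
gripper_force: 0.0
```

```bash
cat >> h.py <<'E'
def wrist(fn):
    s=telemetry.observe(); d=optics.get_image("wrist"); K=d["K"]; H=np.array(d["hand_eye"]); z=d["range_z"]
    v,u=np.mgrid[:480,:640]; X=(u-K[0,2])/K[0,0]; Y=(v-K[1,2])/K[1,1]; r=np.hypot(X,Y)
    t=np.tan(np.minimum(r,1.45))/np.maximum(r,1e-9); c=np.stack([X*t*z,Y*t*z,z],-1)
    P=(c@H[:3,:3].T+H[:3,3])@s["tool_rot"].T+s["position"]
    cv2.imwrite(fn,d["image"][...,::-1]); return s,d["image"],P,z
E
python3 - <<'E'
from h import *
s,im,P,z=wrist("pics/w1.png"); print(s["position"],s["tool_rot"].round(3).tolist())
h,S,v=np.moveaxis(cv2.cvtColor(im,cv2.COLOR_RGB2HSV).astype(int),-1,0)
reg=(z>0)&(P[...,0]>.3)&(P[...,0]<.65)&(P[...,1]>.1)&(P[...,1]<.4)
for nm,mm in dict(red=((h<4)|(h>176))&(S>150)&(v>80),orange=(h>8)&(h<22)&(S>180)&(v>100),blue=(h>95)&(h<115)&(S>120)).items():
    q=P[reg&mm&(P[...,2]>.02)&(P[...,2]<.1)]
    if len(q)<5: print(nm,len(q)); continue
    zt=np.percentile(q[:,2],95); t=q[q[:,2]>zt-.006]
    print(nm,len(q),"top",zt.round(4),cv2.minAreaRect(t[:,:2].astype(np.float32)*1000))
E
```

```text
[0.53725633 0.25539749 0.18683447] [[0.986, 0.168, 0.003], [0.168, -0.986, 0.001], [0.003, -0.0, -1.0]]
red 304 top 0.0831 ((437.2194519042969, 264.2373962402344), (10.85013484954834, 25.341672897338867), 85.15337371826172)
orange 0
blue 51 top 0.0413 ((517.9100341796875, 177.85939025878906), (31.9815673828125, 70.94400024414062), 13.927711486816406)
```

View pics/w1.png

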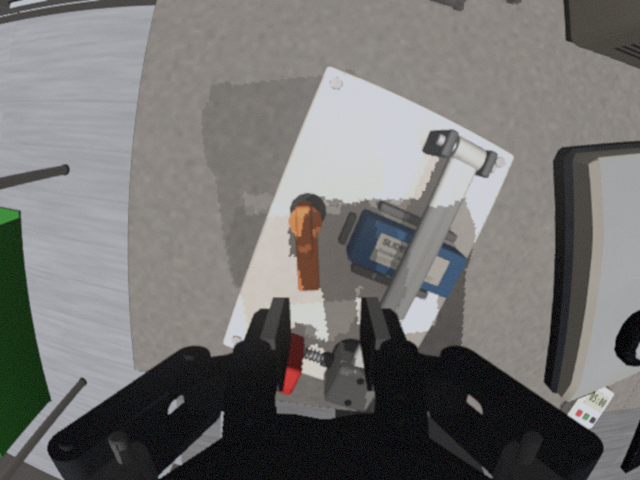

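The wrist view shows the button at (305–320, 195–290), darker orange in shadow, which is why my threshold missed it. The fingers are at (275,330) and (370,330), and the red tab at (290,365).

```bash
python3 - <<'E'
from h import *
s,im,P,z=wrist("pics/w2.png")
h,S,v=np.moveaxis(cv2.cvtColor(im,cv2.COLOR_RGB2HSV).astype(int),-1,0)
m=(h>5)&(h<24)&(S>130)&(v>60)&(z>0)&(P[...,2]>.03)&(P[...,2]<.09)&(np.hypot(P[...,0]-.55,P[...,1]-.27)<.08)
q=P[m]; print(len(q),np.percentile(q[:,2],[5,50,95]).round(4))
for lo,hi in((.066,.08),(.04,.056)):
    t=q[(q[:,2]>lo)&(q[:,2]<hi)]
    if len(t)>5: print(lo,len(t),cv2.minAreaRect(t[:,:2].astype(np.float32)*1000),cv2.boxPoints(cv2.minAreaRect(t[:,:2].astype(np.float32)*1000)).round(0).tolist())
E
```

```text
1564 [0.0492 0.0511 0.0718]
0.066 696 ((547.8365478515625, 271.1479797363281), (35.71866226196289, 10.506072998046875), 11.989666938781738) [[529.0, 273.0], [531.0, 262.0], [566.0, 270.0], [564.0, 280.0]]
0.04 851 ((530.2718505859375, 266.00048828125), (60.379981994628906, 21.201133728027344), 15.664583206176758) [[498.0, 268.0], [504.0, 248.0], [562.0, 264.0], [556.0, 284.0]]
```

Request:
send_rows([
  [[0.0158,-0.0144,0,0,0,-0.03,-0.3],[0,0,0.04,0,0,0,-0.3],[0,0,0.04,0,0,0,-0.3],[0,0,0.02,0,0,0,-0.3],[0,0,0.006,0,0,0,-0.3],[0,0,0,0,0,0,-0.3],[0,0,0,0,0,0,-0.3]],
])

```text
time_s: 3.95
position: [0.5502, 0.2723, 0.0804]
tool_rot: [[0.98, 0.198, 0.002], [0.198, -0.98, 0.001], [0.002, -0.0, -1.0]]
ft_force: [0.5, 0.3, -0.3]
grip_width: 0.03
gripper_force: 0.0
```

Position is right and there is no contact, so I close gently.

Request:
send_rows([
  [[0,0,0,0,0,0,-0.85],[0,0,0,0,0,0,-0.85],[0,0,0,0,0,0,-0.85],[0,0,0,0,0,0,-0.85]],
], squeeze=25)

```text
time_s: 4.45
position: [0.55, 0.2719, 0.0799]
tool_rot: [[0.98, 0.197, 0.001], [0.197, -0.98, -0.0], [0.001, 0.0, -1.0]]
ft_force: [-0.9, -3.3, 7.1]
grip_width: 0.0095
gripper_force: 27.9
```

Request:
send_rows([
  [[0,0,-0.001,0,0,-0.15,-0.85],[0,0,0,0,0,-0.15,-0.85],[0,0,0,0,0,-0.15,-0.85],[0,0,0,0,0,-0.15,-0.85],[0,0,0,0,0,-0.15,-0.85],[0,0,0,0,0,-0.15,-0.85],[0,0,0,0,0,-0.15,-0.85],[0,0,0,0,0,-0.07,-0.85],[0,0,0,0,0,0,-0.85],[0,0,0,0,0,0,-0.85]],
])

```text
time_s: 5.7
position: [0.5505, 0.2712, 0.08]
tool_rot: [[0.25, 0.968, 0.002], [0.968, -0.25, -0.001], [-0.001, 0.002, -1.0]]
ft_force: [4.7, -4.2, -3.0]
grip_width: 0.0093
gripper_force: 26.8
```

```bash
python3 -c "
from h import *
s=telemetry.observe();print(s['wrist_torque'],s['ft_force'],np.degrees(np.arctan2(s['tool_rot'][1,0],s['tool_rot'][0,0])),s['q'])"
```

```text
[-0.7029362  -0.63414852  0.00339027] [ 4.71246549 -4.16109228 -2.99853063] 75.54613702828837 [15.22758061 37.71124862 77.48426694 -0.10253098 64.72572038 29.72511421]
```

Request:
send_rows([
  [[0,0,0,0,0,-0.03,-0.85],[0,0,0,0,0,-0.03,-0.85],[0,0,0,0,0,-0.02,-0.85],[0,0,0,0,0,0,-0.85]],
])

```text
time_s: 6.2
position: [0.5506, 0.2712, 0.08]
tool_rot: [[0.173, 0.985, 0.002], [0.985, -0.173, -0.001], [-0.0, 0.002, -1.0]]
ft_force: [3.7, -4.9, -2.1]
grip_width: 0.0095
gripper_force: 34.0
```

```bash
python3 -c "
from h import *
s=telemetry.observe();print(s['wrist_torque'],s['ft_force'],np.degrees(np.arctan2(s['tool_rot'][1,0],s['tool_rot'][0,0])))"
```

```text
[-0.72149411 -0.61451185 -0.66929234] [ 3.7232988  -4.86605429 -2.05233404] 80.04793060833336
```

Request:
send_rows([
  [[0,0,0,0,0,0,-0.3],[0,0,0,0,0,0,-0.3],[0,0,0,0,0,0,-0.3],[0,0,-0.03,0,0,0,-0.3],[0,0,-0.05,0,0,0,-0.3],[0,0,-0.05,0,0,0,-0.3],[0,0,0,0,0,0,-0.3],[0,0,0,0,0,0,-0.3]],
])

```text
time_s: 7.2
position: [0.5492, 0.2721, 0.2092]
tool_rot: [[0.171, 0.985, -0.001], [0.985, -0.171, -0.0], [-0.0, -0.001, -1.0]]
ft_force: [0.4, -0.1, -1.1]
grip_width: 0.0297
gripper_force: 0.0
```

```bash
python3 - <<'E'
from h import *
s,im,P,z=wrist("pics/w3.png")
h,S,v=np.moveaxis(cv2.cvtColor(im,cv2.COLOR_RGB2HSV).astype(int),-1,0)
m=(h>5)&(h<24)&(S>130)&(v>60)&(z>0)&(P[...,2]>.03)&(P[...,2]<.09)&(np.hypot(P[...,0]-.55,P[...,1]-.27)<.08)
q=P[m]; t=q[q[:,2]>.066];r=cv2.minAreaRect(t[:,:2].astype(np.float32)*1000);print(len(t),r,cv2.boxPoints(r).round(0).tolist(),s["position"],s["time_s"])
d,R=cam("side"); np.savez("side1.npz",P=cloud(d,R),im=d["image"])
P=cloud(d,R);im=d["image"];h,S,v=np.moveaxis(cv2.cvtColor(im,cv2.COLOR_RGB2HSV).astype(int),-1,0)
for nm,mm in dict(red=((h<4)|(h>176)),orange=(h>8)&(h<22)).items():
    q=P[mm&(S>150)&(v>80)&(P[...,2]>.04)&(P[...,2]<.09)&(P[...,0]>.4)&(P[...,0]<.6)&(P[...,1]>.2)&(P[...,1]<.33)]; t=q[q[:,2]>np.percentile(q[:,2],95)-.006]
    print(nm,len(t),cv2.minAreaRect(t[:,:2].astype(np.float32)*1000))
E
```

```text
592 ((549.93701171875, 268.89306640625), (35.70701217651367, 10.09228229522705), 77.59339141845703) [[541.0, 253.0], [551.0, 250.0], [559.0, 285.0], [549.0, 287.0]] [0.54916391 0.27206731 0.20921834] 7.2
red 124 ((436.3059387207031, 267.4722900390625), (15.138514518737793, 24.231260299682617), 74.15190124511719)
orange 127 ((548.922119140625, 269.96575927734375), (36.01090621948242, 9.88694953918457), 76.61198425292969)
```

View pics/w3.png

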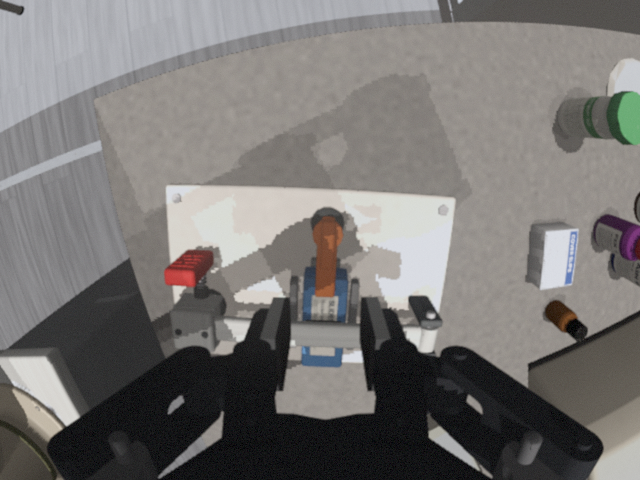

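The wrist view shows the orange wing at (327, 215–295), square over the box end, and its measured angle of 77.6° is perpendicular to the bar. Next is the red tab.

Request:
send_rows([
  [[-0.0082,-0.0367,0,0,0,0,-0.3],[-0.0082,-0.0367,0,0,0,0,-0.3],[-0.0082,-0.0366,0,0,0,-0.1525,-0.3],[0,0,0,0,0,-0.1525,-0.3],[0,0,0,0,0,-0.1525,-0.3],[0,0,0,0,0,-0.1525,-0.3],[0,0,0,0,0,-0.1525,-0.3],[0,0,0,0,0,-0.1525,-0.3],[0,0,0.02,0,0,-0.1525,-0.3],[0,0,0.03,0,0,-0.1525,-0.3],[0,0,0.03,0,0,-0.1525,-0.3],[0,0,0.01,0,0,-0.1525,-0.3]],
])

```text
time_s: 8.8
position: [0.4359, 0.2663, 0.1173]
tool_rot: [[-0.977, 0.211, -0.005], [0.211, 0.977, -0.002], [0.004, -0.003, -1.0]]
ft_force: [0.5, -0.4, 0.6]
grip_width: 0.0297
gripper_force: 0.0
```

Request:
send_rows([
  [[0,0,0,0,0,0,-0.3],[0,0,0,0,0,0,-0.3]],
])

```text
time_s: 9.05
position: [0.4371, 0.2667, 0.1201]
tool_rot: [[-0.976, 0.219, 0.0], [0.219, 0.976, 0.0], [-0.0, 0.0, -1.0]]
ft_force: [-0.0, 1.1, 0.6]
grip_width: 0.03
gripper_force: 0.0
```

```bash
python3 - <<'E'
from h import *
s,im,P,z=wrist("pics/w4.png"); print(s["position"],s["tool_rot"].round(3).tolist())
h,S,v=np.moveaxis(cv2.cvtColor(im,cv2.COLOR_RGB2HSV).astype(int),-1,0)
m=((h<4)|(h>176))&(S>150)&(v>50)&(z>0)&(np.hypot(P[...,0]-.437,P[...,1]-.267)<.04)&(P[...,2]>.074)
print(m.sum(),cv2.minAreaRect(P[m][:,:2].astype(np.float32)*1000),np.median(P[m][:,2]))
d,R=cam("side");P=cloud(d,R);im=d["image"];h,S,v=np.moveaxis(cv2.cvtColor(im,cv2.COLOR_RGB2HSV).astype(int),-1,0)
cv2.imwrite("pics/s2.png",cv2.resize(im[260:420,260:460],None,fx=3.5,fy=3.5,interpolation=cv2.INTER_CUBIC)[...,::-1])
E
```

```text
[0.43710612 0.26670472 0.12007463] [[-0.976, 0.219, 0.0], [0.219, 0.976, 0.0], [-0.0, 0.0, -1.0]]
29 ((434.9870300292969, 265.66290283203125), (7.6316046714782715, 22.34963607788086), 88.464599609375) 0.08214648489750734
```

View pics/w4.png

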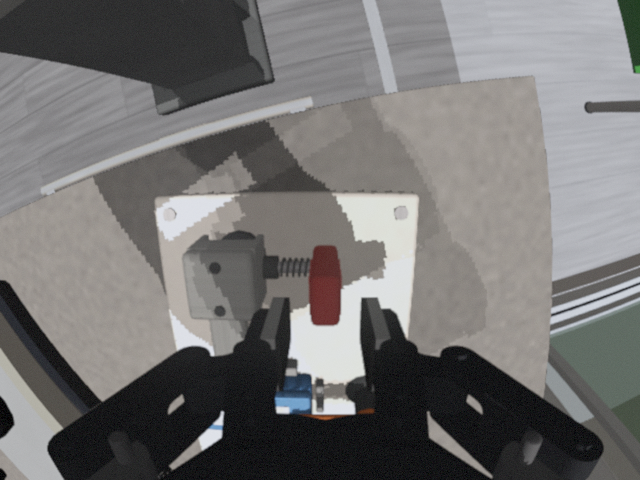

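The tab at (325,285) is centred between the fingers, which are at about (275,330) and (375,330). I descend and grip.

Request:
send_rows([
  [[0,0,0.025,0,0,0,-0.3],[0,0,0.02,0,0,0,-0.3],[0,0,0,0,0,0,-0.3],[0,0,0,0,0,0,-0.3],[0,0,0,0,0,0,-0.8],[0,0,0,0,0,0,-0.8],[0,0,0,0,0,0,-0.8],[0,0,0,0,0,0,-0.8]],
], squeeze=50)

```text
time_s: 10.15
position: [0.4374, 0.2667, 0.0758]
tool_rot: [[-0.976, 0.216, 0.002], [0.216, 0.976, 0.0], [-0.001, 0.001, -1.0]]
ft_force: [-1.4, -1.0, 7.0]
grip_width: 0.0132
gripper_force: 51.6
```

Request:
send_rows([
  [[0,0.004,0,0,0,0,-0.8],[0,0.004,0,0,0,0,-0.8],[0,0.004,0,0,0,0,-0.8],[0,0,0,0,0,0,-0.8],[0,0,0,0,0,0,-0.8]],
])

```text
time_s: 10.78
position: [0.4399, 0.2778, 0.0757]
tool_rot: [[-0.976, 0.216, 0.001], [0.216, 0.976, -0.001], [-0.001, -0.001, -1.0]]
ft_force: [-0.6, -5.6, 7.1]
grip_width: 0.0134
gripper_force: 51.6
```

Request:
send_rows([
  [[-0.0007,0,-0.006,0,0.03,0,-0.8],[-0.0007,0,-0.006,0,0.03,0,-0.8],[-0.0007,0,-0.006,0,0.03,0,-0.8],[0,0,0,0,0,0,-0.8]],
])

```text
time_s: 11.28
position: [0.4423, 0.2769, 0.0931]
tool_rot: [[-0.972, 0.216, -0.088], [0.216, 0.976, 0.018], [0.09, -0.002, -0.996]]
ft_force: [0.1, -7.0, -1.4]
grip_width: 0.0137
gripper_force: 50.5
```

Request:
send_rows([
  [[-0.0007,0,-0.006,0,0.03,0,-0.8],[-0.0007,0,-0.006,0,0.03,0,-0.8],[-0.0007,0,-0.006,0,0.03,0,-0.8],[-0.0007,0,-0.006,0,0.03,0,-0.8],[-0.0007,0,-0.006,0,0.03,0,-0.8],[-0.0007,0,-0.006,0,0.03,0,-0.8],[-0.0007,0,-0.006,0,0.03,0,-0.8],[-0.0007,0,-0.006,0,0.03,0,-0.8],[-0.0007,0,-0.006,0,0.03,0,-0.8],[-0.0007,0,-0.006,0,0.03,0,-0.8],[0,0,0,0,0,0,-0.8],[0,0,0,0,0,0,-0.8]],
])

```text
time_s: 12.78
position: [0.4619, 0.2725, 0.1495]
tool_rot: [[-0.903, 0.216, -0.371], [0.201, 0.976, 0.08], [0.38, -0.002, -0.925]]
ft_force: [-1.4, -6.1, 0.1]
grip_width: 0.0133
gripper_force: 50.5
```

```bash
python3 - <<'E'
from h import *
d,R=cam("side");P=cloud(d,R);im=d["image"]
cv2.imwrite("pics/s3.png",cv2.resize(im[220:420,240:460],None,fx=2.8,fy=2.8,interpolation=cv2.INTER_CUBIC)[...,::-1])
h,S,v=np.moveaxis(cv2.cvtColor(im,cv2.COLOR_RGB2HSV).astype(int),-1,0)
q=P[((h<4)|(h>176))&(S>150)&(v>50)&(abs(P[...,0]-.45)<.06)&(abs(P[...,1]-.27)<.05)]
print("red",len(q),q.mean(0),q[:,2].max())
psi=np.radians(-12.5);c,s=np.cos(psi),np.sin(psi);o=np.array([.512,.194])
X=(P[...,0]-o[0])*c+(P[...,1]-o[1])*s; Y=-(P[...,0]-o[0])*s+(P[...,1]-o[1])*c
for x0 in range(-100,110,20):
    m=(abs(X*1000-x0)<8)&(abs(Y)<.009)&(P[...,2]>.03)&(P[...,2]<.2); print(x0,m.sum(),np.median(P[m][:,2]).round(3) if m.any() else "")
for n,hh in dict(orange=(h>8)&(h<22),blue=(h>95)&(h<115)).items():
    q=P[hh&(S>120)&(v>70)&(abs(P[...,0]-.54)<.07)&(P[...,1]>.13)&(P[...,1]<.32)&(P[...,2]>.03)&(P[...,2]<.09)];t=q[q[:,2]>np.percentile(q[:,2],95)-.006];print(n,len(q),cv2.minAreaRect(t[:,:2].astype(np.float32)*1000))
st=telemetry.observe();print(st["wrist_torque"],st["qvel"].round(2))
E
```

```text
red 178 [0.44610579 0.27811717 0.14206329] 0.19559091965184458
-100 106 0.055
-80 103 0.146
-60 17 0.14
-40 0 
-20 0 
0 20 0.04
20 65 0.041
40 85 0.085
60 53 0.08
80 63 0.071
100 74 0.064
orange 351 ((548.5916748046875, 269.9424133300781), (36.40445327758789, 10.442824363708496), 76.5755615234375)
blue 159 ((536.11474609375, 205.86093139648438), (55.19551086425781, 35.84825134277344), 76.78833770751953)
[-0.82576676 -0.33119172  0.31811399] [ 0.04  0.02  0.06 -0.06 -0.02 -0.01]
```

View pics/s3.png

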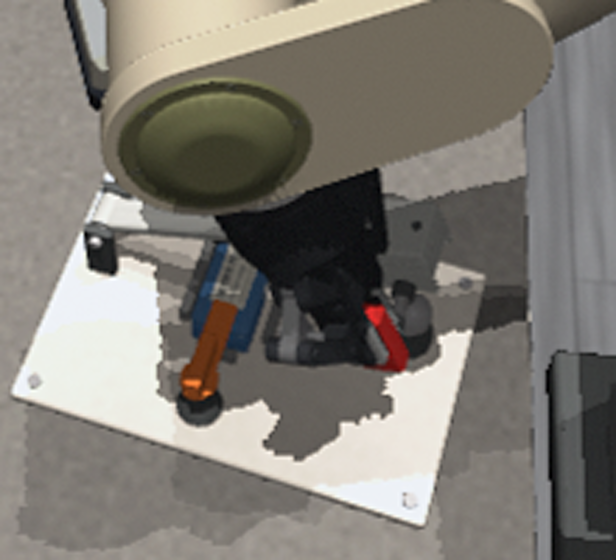

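The side view shows the bar raised: its coupler top is at 0.146 m against 0.068 m when down. The red tab at (385,338) is held between the fingers, and the orange wing at (210,350) is still square across the box end.

```bash
python3 -c "
from rig import env
print(env.close_job())"
```

```text
the job is handed in; nothing more can be done
None
```

The job is handed in at about 13 s: the turn button is squarely across the box end, and the bar was lifted off its ball, still gripped by the tab and held still with its free end about 7.5 cm up; the box looked undisturbed, but I did not re-measure the bystanders.

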